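Unhook the keyhole gate of a plug chute and clear the spent plugs

ROBOT

A 7-joint arm with a two-finger parallel gripper is mounted at the origin on the work surface. World frame = base frame: x ahead of the robot, y to its left, z up, the work surface at z = 0. Lengths are in m, angles in rad, forces in N, time in s.
With the tool pointing down it reaches from about 0.35 to 0.9 m from the base axis. Payload 8.1 kg.
Tool frame: the origin (TCP) lies on the centre line of the jaws, within the pads' length; the fingertips stand 14 mm ahead of it and the grasp point (between the pads) lies 5 mm behind it; z points along the fingers, y is the direction in which the jaws open and shut (so a half turn about z gives the same grasp; the last joint's range is limited). The gripper opens to 92 mm and grips with 3 to 60 N. Pads are 19 mm wide; open, the fingers measure 130 mm over their backs; the gripper's body (75 mm by 190 mm) begins 47 mm behind the grasp point.
Start: joints at [-1.411, 0.434, 0.025, 1.573, -0.012, 1.134, -0.075], TCP at [0.162, 0.604, 0.217] pointing down, gripper open.
Joint ranges: [-2.62, 2.62], [-0.44, 2.09], [-1.27, 1.32], [0.08, 2.57], [-1.32, 4.46], [0.12, 2], [-2.74, 2.74]. Speed limits (rad/s): [2.22, 2.22, 3.01, 3.01, 3.14, 3.14, 3.14].

INTERFACE

Orientations are given as a rotation vector (axis times angle).
In Python, from cell import observe, eyes, arm gives the robot as it stands.
- The arm moves only by the tool step_arm, never from a script. Its argument "series" is a list that holds one entry, the list of rows, each a list of 5 numbers: the finger opening in m, from 0 to 0.0918, then the shift along the world's x, y, z in m, then the turn about the world's z in degrees. In form: [[[hand, dx, dy, dz, spin], ...]]. A call has 1 to 20 rows; each row is the pose to reach, as a shift and turn from the pose measured when the call began; what a row does not reach only later rows make up. A row lasts 1/12 s, in which the tool goes at most 41.7 mm and 7.16 degrees, less where a joint would pass 70% of its speed; a pose out of reach is approached as far as the arm can. A call with a gripper value outside its range is refused whole. The fingers move at their own pace and stop on an object; "squeeze" is the grip in N (left out, the last holds). Time passes only in rows, so rows that repeat a pose let the fingers close. It gives the time, the measured TCP pose, the force and the opening at its end, in the units of the state.
- observe(): the state, without advancing time (a new reading comes with each control period).
- eyes.get_image(name): name is "side" or "top" or "wrist"; returns (picture, depth): 480x640x3 uint8, red, green, blue; 480x640 float32, m along the optical axis (not along the pixel's ray), 0 where there is no reading.
- eyes.camera_params(name): a dict with "intrinsics" (3x3 intrinsics, pixels), "distortion" ([k1, k2, p1, p2, k3] as OpenCV has them; the pictures are not rectified), "position" and "attitude" of the camera in the world. Camera axes: x right, y down, z forward; pixel columns grow to the right and rows downward; lengths in m; the calibration is good to about 2 mm. A picture is of the moment at which its call begins: read the wrist's pose just before it. camera_params takes no time and is no camera call; for the wrist camera it gives the pose at the moment of the call.
- arm.sign_off(): hands the job in, once; it reports no verdict.
The state is a dict: "clock": time; "joints": joint angles; "dq": joint speeds; "joint_efforts": joint torques, N m; "position": TCP position; "ee_rot": TCP orientation; "force": force on the tool from outside, world axes, zero at the start; "ft_torque": the same for the moment, N m; "width": opening from 0.0 (shut) to 1.0 (fully open).
Only numpy, scipy, OpenCV 4.12 (cv2) and the standard library are available. Lean on these libraries where they do the work, as an engineer would, in place of code of your own. Each camera call takes 0.05 s, during which the arm holds its last target.

TASK

Take the blue gate off the mouth of the white sorting chute: it hangs by two keyholes on screw heads, so lift it until the heads are in the wide holes and pull it straight off. Lower it gently into the green wash tray, on the free floor beside the brush, so that it stands upright on its foot, and let go; then push or carry all three spent brown plugs from the chute into the grey bin below its mouth, none left piled up above the rim. Leave the jars, bottle, beaker, syringe and brush where they are.

Things in the scene. Friction and masses are not known exactly. Their poses are not given: they have to be found in the camera images.
- chute: White fixed chute on a grey pedestal, 246 mm long, flat deck 100 mm above the bench. Origin at bench level below the centre of the mouth edge; -x points out of the mouth, the channel runs along +x, z up. Channel 96 mm wide (y), inner face of its closed end at x = 240 mm; side and end walls 34 mm high, 6 mm thick. Deck overhangs the pedestal by 35 mm at the mouth.
- chute_mouth (a point): Centre of the mouth edge, on the deck's top, 100 mm above the chute's origin; same axes. Two aluminium posts flank it: front faces at x = 0, 20 mm deep, y = 48 to 70 mm either side, tops 44 mm above the deck.
- screw_left (a point): Screw on the +y post, at the post's front face, on the screw's axis: chute x = 0, y = +59, 136 mm above the bench. Same axes as the chute. It points to -x: shank 5 mm thick, 7 mm long, then a head 13 mm across, 4 mm thick (ends at x = -11 mm).
- screw_right (a point): The same screw on the -y post, y = -59 mm.
- gate: Blue gate, loose, 120 to 200 g, hung on the screws at the start, axes then parallel to the chute's within a few degrees. Plate 154 mm wide (y), 70 high, 5 thick; a 4 mm thick foot flange and a black upright fin on its -x side, both reaching to x = -56 mm. Origin: middle of the plate's back face (chute side), on the underside; z up. Stands by itself on its foot (x 0 to -56 mm).
- gate_keyhole (a point): Middle of the gate's +y keyhole's wide hole, on the plate's back face: 18 mm above the underside, y = +59 mm (its twin at y = -59). Hole 20 mm across; an 8 mm wide slot goes up from it to 42.5 mm above the underside. Hung, the shanks are at the slots' tops, underside 96 mm above the bench; raised 22 mm, the heads are centred in the holes (3 mm play): pull 11 mm or more along chute -x.
- gate_grip (a point): Point in the black fin of the gate where it can be gripped from above with fingers closing along the gate's y: 34 mm to -x of the gate's origin, 55 mm above its underside (20 mm below the fin's top). Fin 14 mm thick, 51 mm long from the plate. Same axes as the gate.
- plug1_center (a point): Centre (half-way up) of a spent, hard, dark brown plug lying loose on the chute's deck; 39 x 39 mm at the top, 34 x 34 mm at the foot, 37 mm high, about 35 g.
- plug2_center (a point): Centre of the second plug, same as the first.
- plug3_center (a point): Centre of the third plug, same as the first.
- bin: Grey open bin, fixed, on the bench under the chute's mouth: 200 mm (own x) x 190 mm (y) outside, 70 mm high, walls and floor 5 mm. Origin at the centre of its underside; axes about those of the chute. Reaches about 20 mm in below the overhanging deck.
- wash_tray: Green shallow open tray, fixed, on the bench: 180 mm (own x) x 210 mm (own y) outside, 22 mm high, walls and floor 5 mm. Origin at the centre of its underside. A brush lies in it; the gate fits beside the brush, on the wider free side (at least 70 mm), with its y along the tray's y, either way round.
- brush: Small wooden scrubbing brush lying loose in the tray, 110 mm long (own y, about along the tray's y), 28 mm wide (x), 26 mm high; origin at the centre of its underside, on the tray's floor. Leave alone.
- jar_a: White sample jar with a red lid, loose, 60 mm wide, 72 mm high; origin at the centre of its underside. Leave alone.
- jar_b: Same kind of jar. Leave alone.
- jar_c: Same kind of jar, 54 mm wide, 72 mm high. Leave alone.
- bottle: Clear bottle with a blue cap, loose, 60 mm wide, 160 mm high; origin at the centre of its underside. Leave alone.
- beaker: Glass beaker, loose, 64 mm wide, 75 mm high; origin at the centre of its underside. Leave alone.
- syringe: Empty needle-less syringe lying along its x, loose, 175 mm long, 34 mm wide at the flange, 22 mm high; origin on the underside near the middle. Leave alone.
Things that resemble listed ones, but are neither listed nor needed, are in the scene too. Of the things that look like the gate, the middle-sized one is meant.

How it is judged:
On the way, in this order (a step that is already met when the one before it is completed fails the run):
1. the gate is off both screws and clear of the posts (x of gate in the frame of chute below -0.02 m and contact force between gate and chute below 0.05 N), for 0.1 s.
2. the gate stands upright on its foot in the green tray, released (x of gate_grip in the frame of wash_tray between -0.075 and 0.075 m and x of gate in the frame of wash_tray between -0.088 and 0.088 m and y of gate in the frame of wash_tray between -0.035 and 0.035 m and z of gate in the frame of wash_tray between 0.001 and 0.01 m and angle between gate's own z axis and vertical below 0.1 rad and linear speed of gate below 0.03 m/s and contact force between the fingers and gate below 0.1 N), for 0.2 s.
3. all three plugs are in the grey bin (x of plug1_center in the frame of bin between -0.097 and 0.097 m and y of plug1_center in the frame of bin between -0.092 and 0.092 m and z of plug1_center in the frame of bin between 0 and 0.068 m and linear speed of each of plug1, plug2, plug3 below 0.05 m/s and x of plug2_center in the frame of bin between -0.097 and 0.097 m and y of plug2_center in the frame of bin between -0.092 and 0.092 m and z of plug2_center in the frame of bin between 0 and 0.068 m and x of plug3_center in the frame of bin between -0.097 and 0.097 m and y of plug3_center in the frame of bin between -0.092 and 0.092 m and z of plug3_center in the frame of bin between 0 and 0.068 m), for 0.2 s.
At the end, for the whole second after the job is handed in: The gate stands upright (within 0.1 rad) on the floor of the green tray, inside its walls, released and at rest; the centres of all three plugs are inside the bin's walls and below its rim, at rest (all of step 2 and all of step 3); the robot touches nothing.
It fails at once if a jar, the bottle, the beaker, the syringe or the brush is moved by more than 30 mm or tipped (distance of any of jar_a, jar_b, jar_c, bottle, beaker, syringe, brush from where it was at the start of the episode above 0.03 m or angle between any of jar_a, jar_b, jar_c, bottle, beaker, syringe, brush's own z axis and vertical above 0.5 rad).
It fails at once if the gate is dropped or slammed into the tray (still faster than 0.6 m/s within 15 mm of its floor) (horizontal distance between gate and wash_tray below 0.1 m and z of gate in the frame of wash_tray below 0.02 m and linear speed of gate above 0.6 m/s).
It also fails if it takes over 51 s, if anything falls off the work surface, if the arm or the gripper's body presses on something with over 40 N, if the wrist force passes 120 N, or if a joint passes its speed limit or range.

## Working session

There is one attempt and no reset: what is moved stays moved. The work goes in short steps, Python scripts to look and compute and a tool call to move; the robot and the scene stay as the last step left them, time stands still between calls to the robot, and variables do not carry over. Pictures are saved under pics/ and viewed, and the job is handed in when it is done.

Besides the shell and the picture viewer there is one more tool, called after "Emit:" in YAML: its name, and indented under it one key for each argument. step_arm: Moves the arm, as the interface text tells. Its arguments: {"type":"object","properties":{"series":{"type":"array"},"squeeze":{"type":"number"}},"required":["series"]}

```bash
ls; mkdir -p pics
cat > h.py <<'E'
import numpy as np,cv2,sys
from cell import observe,eyes,arm
from scipy.spatial.transform import Rotation as R
E
python3 - <<'E'
from h import *
s=observe();print(s)
for n in ["side","top","wrist"]:
    p=eyes.camera_params(n);print(n,p)
for n in ["side","top"]:
    p=eyes.camera_params(n)
    im,d=eyes.get_image(n)
    cv2.imwrite(f"pics/{n}0.png",im[:,:,::-1]); np.savez(f"{n}0.npz",im=im,d=d,**{k:np.array(v) for k,v in p.items()})
E
```

```text
pics
{'clock': 0.0, 'joints': array([-1.41060672,  0.43523699,  0.02493968,  1.57411775, -0.0116053 ,
        1.13401084, -0.07511253]), 'dq': array([-7.25771304e-04, -6.94606269e-04,  9.54588074e-05, -7.02725541e-04,
       -5.07349742e-04, -1.68227029e-03, -3.39403620e-05]), 'joint_efforts': array([ 9.13672357e-04, -6.67845511e+01,  9.85954776e-01, -3.14451420e+01,
       -6.03341474e-02,  4.32565960e-02,  1.88435511e-04]), 'position': array([0.16225542, 0.60300581, 0.21662792]), 'ee_rot': array([-4.11675937e-01, -3.11441592e+00,  2.55389321e-03]), 'force': array([ 0.35157022,  0.25515494, -0.08194317]), 'ft_torque': array([-0.0729456 ,  0.03431775, -0.03052944]), 'width': 0.9984063165922219}
side {'intrinsics': array([[560.78745892,   0.        , 323.62449438],
       [  0.        , 560.78745892, 233.62370137],
       [  0.        ,   0.        ,   1.        ]]), 'distortion': array([-0.07175632,  0.        ,  0.        ,  0.        ,  0.        ]), 'position': array([-0.30187281, -0.81016661,  0.83181784]), 'attitude': array([-2.02114115,  0.87407959, -0.48573205])}
top {'intrinsics': array([[471.11498883,   0.        , 313.88585363],
       [  0.        , 471.11498883, 226.9902924 ],
       [  0.        ,   0.        ,   1.        ]]), 'distortion': array([0.02302383, 0.        , 0.        , 0.        , 0.        ]), 'position': array([ 0.44087887, -0.07518288,  1.09584661]), 'attitude': array([-2.22501832,  2.16186534, -0.07399817])}
wrist {'intrinsics': array([[366.59232692,   0.        , 314.26013035],
       [  0.        , 366.59232692, 238.69623   ],
       [  0.        ,   0.        ,   1.        ]]), 'distortion': array([-0.05205257,  0.        ,  0.        ,  0.        ,  0.        ]), 'position': array([0.09146069, 0.62111994, 0.38395278]), 'attitude': array([2.31324806, 1.77108182, 0.24200086])}
```

View pics/side0.png

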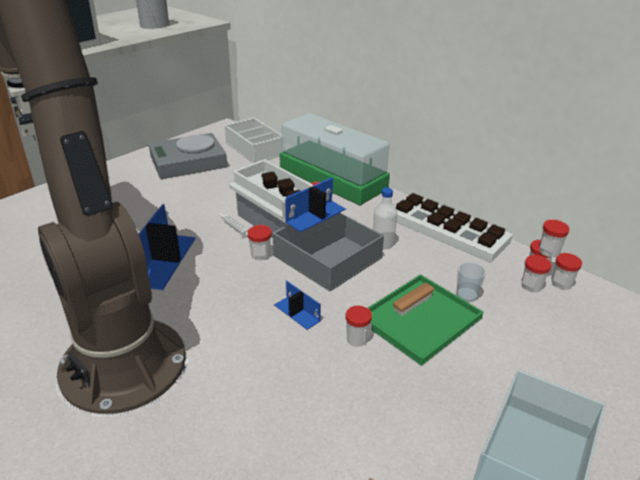

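View pics/top0.png

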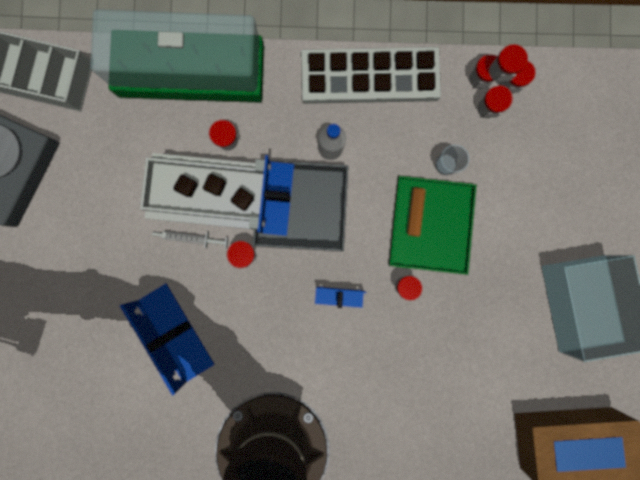

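Three gates: large at (168,338) lying on the bench, middle-sized at (278,200) hanging at the chute mouth, and small at (340,297) on the bench. The middle one hangs on the white chute, so it's the one meant. I'll enlarge it to confirm.

```bash
cat >> h.py <<'E'
def ray(c,px,z):
    K=c['intrinsics'];D=c['distortion']
    u=cv2.undistortPoints(np.array(px,float).reshape(-1,1,2),K,D)[:,0]
    Rm=R.from_rotvec(c['attitude']).as_matrix();o=np.array(c['position'])
    d=np.c_[u,np.ones(len(u))]@Rm.T
    return o+d*((z-o[2])/d[:,2])[:,None]
def pts(c,d,px):
    K=c['intrinsics'];D=c['distortion'];px=np.array(px,int)
    u=cv2.undistortPoints(px.astype(float).reshape(-1,1,2),K,D)[:,0]
    dd=d[px[:,1],px[:,0]]
    Rm=R.from_rotvec(c['attitude']).as_matrix()
    return np.array(c['position'])+(np.c_[u,np.ones(len(u))]*dd[:,None])@Rm.T
E
python3 - <<'E'
from h import *
s=observe();print(R.from_rotvec(s['ee_rot']).as_matrix().round(3))
c=np.load('top0.npz');im=c['im']
cv2.imwrite('pics/c1.png',cv2.resize(im[145:260,140:360],None,fx=3.6,fy=3.6,interpolation=cv2.INTER_CUBIC)[:,:,::-1])
cv2.imwrite('pics/c2.png',cv2.resize(im[165:305,375:495],None,fx=4,fy=4,interpolation=cv2.INTER_CUBIC)[:,:,::-1])
cs=np.load('side0.npz')
cv2.imwrite('pics/c3.png',cv2.resize(cs['im'][150:290,215:405],None,fx=4,fy=4,interpolation=cv2.INTER_CUBIC)[:,:,::-1])
E
```

```text
[[-0.966  0.26  -0.   ]
 [ 0.26   0.966 -0.001]
 [-0.    -0.001 -1.   ]]
```

View pics/c1.png

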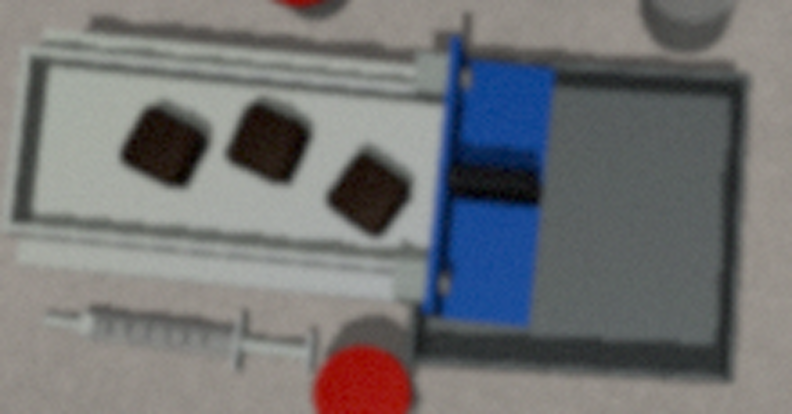

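View pics/c2.png

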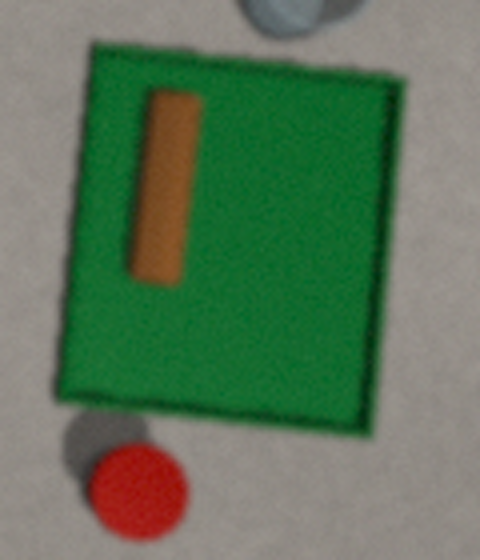

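View pics/c3.png

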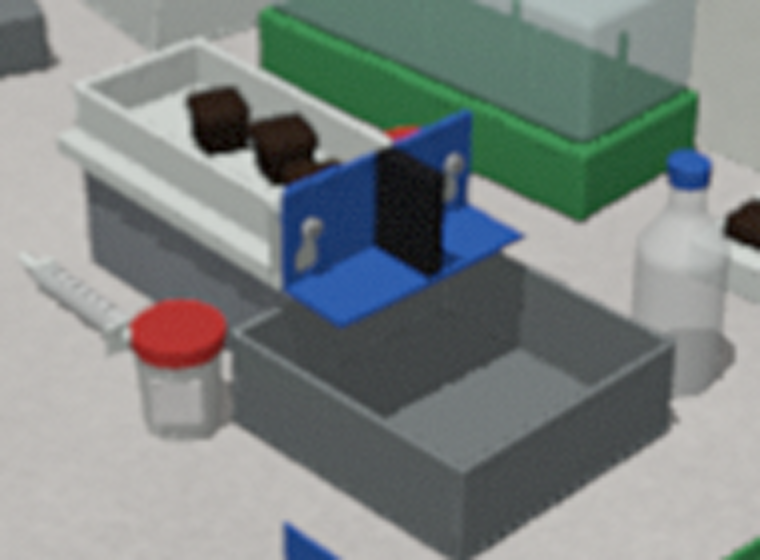

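The crops confirm it: the middle gate hangs on the screws with its fin pointing right, at about (275–290,196). The plugs are at about (185,186), (214,184) and (242,198). The brush (416,212) is on the tray's left side, so the right side is free.

```bash
cat > m.py <<'E'
from h import *
c=np.load('top0.npz');im=c['im'];d=c['d']
vv,uu=np.mgrid[0:480,0:640];px=np.c_[uu.ravel(),vv.ravel()]
P=pts(c,d,px).reshape(480,640,3)
hsv=cv2.cvtColor(im,cv2.COLOR_RGB2HSV)
def box(m,name,z):
    cn,_=cv2.findContours(m.astype(np.uint8),cv2.RETR_EXTERNAL,cv2.CHAIN_APPROX_NONE)
    k=max(cn,key=cv2.contourArea)[:,0].astype(float)
    w=ray(c,k,z)[:,:2]
    (cx,cy),(a,b),ang=cv2.minAreaRect((w*1000).astype(np.float32))
    bp=cv2.boxPoints(((cx,cy),(a,b),ang))
    e0=bp[1]-bp[0];e1=bp[2]-bp[1];L=e0 if np.hypot(*e0)>np.hypot(*e1) else e1
    zz=P[...,2][m]
    print(name,'ctr',round(cx,1),round(cy,1),'size',round(a,1),round(b,1),'longdir deg',round(np.degrees(np.arctan2(L[1],L[0]))%180,2),'zmed',np.median(zz).round(4),'n',m.sum())
roi=np.zeros((480,640),bool)
def reg(u0,u1,v0,v1):
    r=np.zeros((480,640),bool);r[v0:v1,u0:u1]=1;return r
V=hsv[...,2];S=hsv[...,1];H=hsv[...,0]
blk=(V<60)
box(reg(262,295,185,210)&(V<55)&(P[...,2]>.15),'fin',.171)
blue=(H>100)&(H<130)&(S>120)
box(reg(255,300,150,240)&blue,'gate(blue all)',.1)
box(reg(255,300,150,240)&blue&(P[...,2]>.15),'plate top',.166)
box(reg(265,300,150,240)&blue&(P[...,2]<.12),'foot',.1)
box(reg(140,262,145,225)&(P[...,2]>.085)&(P[...,2]<.15)&(V>100),'chute',.134)
g=(H>45)&(H<80)&(S>120)
box(reg(375,490,165,285)&g,'tray',.022)
br=(H>5)&(H<25)&(S>100)
box(reg(375,490,165,285)&br,'brush',.031)
for n,(a,b) in dict(p1=(185,186),p2=(214,184),p3=(242,198)).items():
    box(reg(a-16,a+16,b-14,b+14)&(V<75)&(P[...,2]>.115),n,.137)
red=((H<8)|(H>172))&(S>130)
for n,(a,b) in dict(j1=(223,133),j2=(240,254),j3=(409,288)).items(): box(reg(a-20,a+20,b-20,b+20)&red,n,.072)
box(reg(320,348,118,142)&blue,'cap',.16)
for q in [(345,168),(342,248),(258,246)]: print('bin corner',q,ray(c,[q],.07).round(4),P[q[1],q[0]].round(3))
for q in [(460,200),(300,220),(200,215)]: print(q,P[q[1],q[0]].round(4))
print('beaker',ray(c,[(446,158)],.07).round(3))
E
python3 m.py
```

```text
fin ctr 559.9 -5.4 size 48.2 16.0 longdir deg 85.33 zmed 0.17 n 183
gate(blue all) ctr 567.4 2.4 size 64.4 166.1 longdir deg 175.4 zmed 0.1002 n 1918
plate top ctr 560.8 -1.3 size 56.0 152.4 longdir deg 176.04 zmed 0.166 n 244
foot ctr 520.5 0.5 size 52.5 73.4 longdir deg 176.65 zmed 0.0996 n 1519
chute ctr 570.0 152.2 size 243.6 139.9 longdir deg 88.4 zmed 0.1006 n 6221
tray ctr 520.0 -351.9 size 178.6 207.3 longdir deg 175.22 zmed 0.0054 n 6325
brush ctr 548.2 -311.6 size 28.2 108.5 longdir deg 173.88 zmed 0.0309 n 579
p1 ctr 577.6 184.8 size 38.5 36.5 longdir deg 65.08 zmed 0.1364 n 330
p2 ctr 581.9 125.9 size 36.7 37.6 longdir deg 155.83 zmed 0.1362 n 321
p3 ctr 553.9 67.5 size 36.5 37.1 longdir deg 145.39 zmed 0.1364 n 318
j1 ctr 704.3 126.7 size 57.9 56.9 longdir deg 2.13 zmed 0.0717 n 570
j2 ctr 441.3 77.3 size 56.9 56.3 longdir deg 46.84 zmed 0.0719 n 575
j3 ctr 378.4 -290.2 size 49.4 52.0 longdir deg 91.67 zmed 0.0718 n 470
cap ctr 693.7 -113.4 size 26.5 24.2 longdir deg 1.55 zmed 0.1598 n 146
bin corner (345, 168) [[ 0.6353 -0.1457  0.07  ]] [ 0.638 -0.147  0.056]
bin corner (342, 248) [[ 0.4595 -0.1435  0.07  ]] [ 0.459 -0.143  0.073]
bin corner (258, 246) [[0.4586 0.0392 0.07  ]] [0.46  0.047 0.003]
(460, 200) [ 0.5802 -0.4196  0.0051]
(300, 220) [ 0.5228 -0.0487  0.0046]
(200, 215) [0.5189 0.1571 0.1146]
beaker [[ 0.664 -0.367  0.07 ]]
```

```bash
cat >> m.py <<'E'
print('----')
Z=P[...,2]
m=reg(140,262,145,235)&(Z>.128)&(Z<.15)&(V>90)
cv2.imwrite('pics/wall.png',cv2.resize((m[140:260,130:360]*255).astype(np.uint8),None,fx=3,fy=3,interpolation=cv2.INTER_NEAREST))
box(m,'walltops',.134)
# side walls: line fits to outer rows per column
for lab,v0,v1 in (('far',150,180),('near',200,235)):
    q=[]
    for u in range(155,245):
        vs=np.where(m[v0:v1,u])[0]
        if len(vs): q.append((u,v0+vs.mean()))
    w=ray(c,q,.134)[:,:2]*1000
    vx,vy,x0,y0=cv2.fitLine(w.astype(np.float32),cv2.DIST_HUBER,0,.01,.01).ravel()
    print(lab,'angle',np.degrees(np.arctan2(vy,vx))%180,'x at y=0',x0-y0*vx/vy,'x at y=150',x0+(150-y0)*vx/vy)
pl=reg(255,300,150,240)&blue&(Z>.155)
pl[:, 276:]=0
w=ray(c,np.c_[uu[pl],vv[pl]],.166)[:,:2]*1000
vx,vy,x0,y0=cv2.fitLine(w.astype(np.float32),cv2.DIST_HUBER,0,.01,.01).ravel()
t=(w-[x0,y0])@[vx,vy];n=(w-[x0,y0])@[-vy,vx]
print('plate line',np.degrees(np.arctan2(vy,vx)),x0,y0,'ext',t.min(),t.max(),n.min(),n.max(),'mid',np.array([x0,y0])+(t.min()+t.max())/2*np.array([vx,vy]))
E
python3 m.py | sed -n '/----/,$p'
```

```text
----
walltops ctr 570.4 153.3 size 240.5 141.5 longdir deg 87.81 zmed 0.1341 n 1099
far angle 86.11238 x at y=0 612.55206 x at y=150 622.7454
near angle 86.3069 x at y=0 511.7661 x at y=150 521.448
plate line -3.9163573 562.5366 22.895885 ext -76.30740112726555 76.09264123595725 -26.76773271956538 3.834123115200423 mid [562.4294919   22.90321953]
```

View pics/wall.png

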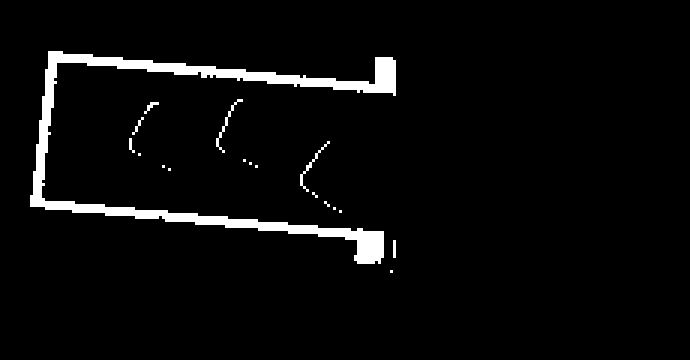

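Emit:
step_arm:
  series:
    - [[0.06,0.2,-0.3,0.06,-40],[0.06,0.2,-0.3,0.06,-40],[0.06,0.2,-0.3,0.06,-40],[0.06,0.2,-0.3,0.06,-40],[0.06,0.2,-0.3,0.06,-40],[0.06,0.2,-0.3,0.06,-40],[0.06,0.2,-0.3,0.06,-40],[0.06,0.2,-0.3,0.06,-40],[0.06,0.3,-0.46,0.055,-70],[0.06,0.398,-0.6115,0.05,-78.8],[0.06,0.398,-0.6115,0.05,-78.8],[0.06,0.398,-0.6115,0.05,-78.8],[0.06,0.398,-0.6115,0.05,-78.8],[0.06,0.398,-0.6115,0.05,-78.8],[0.06,0.398,-0.6115,0.05,-78.8],[0.06,0.398,-0.6115,0.05,-78.8],[0.06,0.398,-0.6115,0.05,-78.8],[0.06,0.398,-0.6115,0.05,-78.8],[0.06,0.398,-0.6115,0.05,-78.8],[0.06,0.398,-0.6115,0.05,-78.8]]
  squeeze: 30

```text
clock: 1.77
position: [0.5604, -0.0104, 0.2662]
ee_rot: [-2.298, -2.141, 0.004]
force: [-0.8, 0.2, 0.0]
width: 0.653
```

Run:
```python
from h import *
s=observe();M=R.from_rotvec(s['ee_rot']).as_matrix();print(s['position'].round(4),np.degrees(np.arctan2(M[1,1],M[0,1])),s['joints'].round(2))
p=eyes.camera_params('wrist');im,d=eyes.get_image('wrist')
cv2.imwrite('pics/w1.png',im[:,:,::-1]);np.savez('w1.npz',im=im,d=d,**{k:np.array(v) for k,v in p.items()})
```

```text
[ 0.5604 -0.0104  0.2662] -4.071163395317721 [-0.55  0.32  0.63  1.7  -0.2   1.19  0.06]
```

View pics/w1.png

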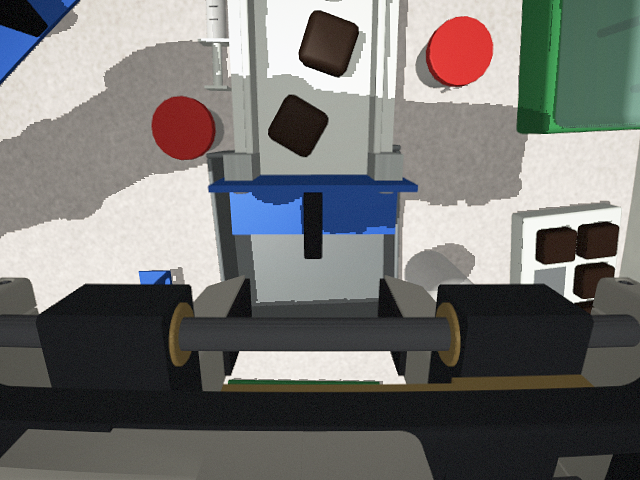

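Run:
```python
from h import *
c=np.load('w1.npz')
print(ray(c,[(303.5,193),(321.5,193),(303.5,258),(322,258),(209,190),(417,187)],.171)*1000)
print(ray(c,[(209,188),(417,185)],.166)*1000)
P=pts(c,c['d'],[(313,200),(313,230),(313,250),(250,220),(370,220)]);print(P.round(4))
```

```text
[[554.15324248  22.14564368 171.        ]
 [567.06496408  21.21433376 171.        ]
 [550.19989206 -27.00308994 171.        ]
 [564.1371291  -27.99953966 171.        ]
 [486.31920338  29.35806535 171.        ]
 [635.80993504  20.74161044 171.        ]]
[[485.02591981  30.20756504 166.        ]
 [637.14946947  21.43370293 166.        ]]
[[ 0.5606  0.0163  0.1693]
 [ 0.5589 -0.0058  0.1707]
 [ 0.5578 -0.0214  0.1705]
 [ 0.4992 -0.0101  0.0999]
 [ 0.6111 -0.0184  0.0987]]
```

Emit:
step_arm:
  series:
    - [[0.06,-0.001,0.003,-0.04,0.15],[0.06,-0.001,0.003,-0.08,0.15],[0.06,-0.001,0.003,-0.11,0.15],[0.05,-0.001,0.003,-0.12,0.15],[0.04,-0.001,0.003,-0.12,0.15],[0.0,-0.001,0.003,-0.12,0.15],[0.0,-0.001,0.003,-0.12,0.15],[0.0,-0.001,0.003,-0.12,0.15],[0.0,-0.001,0.003,-0.12,0.15],[0.0,-0.001,0.003,-0.12,0.15],[0.0,-0.001,0.003,-0.12,0.15]]
  squeeze: 30

```text
clock: 2.73
position: [0.5594, -0.0056, 0.1469]
ee_rot: [-2.293, -2.146, 0.002]
force: [1.1, -0.1, 3.0]
width: 0.149
```

Emit:
step_arm:
  series:
    - [[0.0,0,0,0.006,0],[0.0,0,0,0.013,0],[0.0,0,0,0.019,0],[0.0,0,0,0.022,0],[0.0,0,0,0.022,0],[0.0,0,0,0.022,0]]
  squeeze: 40

```text
clock: 3.23
position: [0.5595, -0.0055, 0.1691]
ee_rot: [-2.293, -2.147, 0.001]
force: [-0.1, 0.2, -1.0]
width: 0.149
```

Emit:
step_arm:
  series:
    - [[0.0,-0.0003,-0.005,0.022,0],[0.0,-0.0003,-0.005,0,0]]

```text
clock: 3.4
position: [0.5607, -0.0094, 0.1722]
ee_rot: [-2.292, -2.148, -0.006]
force: [1.5, -0.4, -0.7]
width: 0.146
```

I mis-stated that row: dz 0.022 was added on top of the lift already made. I'll let it settle and check before pulling.

Emit:
step_arm:
  series:
    - [[0.0,-0.001,0,-0.003,0],[0.0,-0.001,0,-0.003,0]]

```text
clock: 3.57
position: [0.5588, -0.0095, 0.1684]
ee_rot: [-2.291, -2.147, -0.003]
force: [0.3, 0.6, -1.0]
width: 0.147
```

Run:
```python
from h import *
s=observe();print(s['position'].round(4),s['force'].round(2),s['ft_torque'].round(2),s['ee_rot'].round(4))
p=eyes.camera_params('wrist');im,d=eyes.get_image('wrist')
cv2.imwrite('pics/w2.png',im[:,:,::-1]);np.savez('w2.npz',im=im,d=d,**{k:np.array(v) for k,v in p.items()})
p=eyes.camera_params('side');im,d=eyes.get_image('side')
cv2.imwrite('pics/s2.png',cv2.resize(im[130:290,215:405],None,fx=4,fy=3.7,interpolation=cv2.INTER_CUBIC)[:,:,::-1])
```

```text
[ 0.5588 -0.0095  0.1684] [ 0.29  0.59 -1.04] [-0.17  0.09  0.  ] [-2.2915 -2.1474 -0.0029]
```

View pics/w2.png

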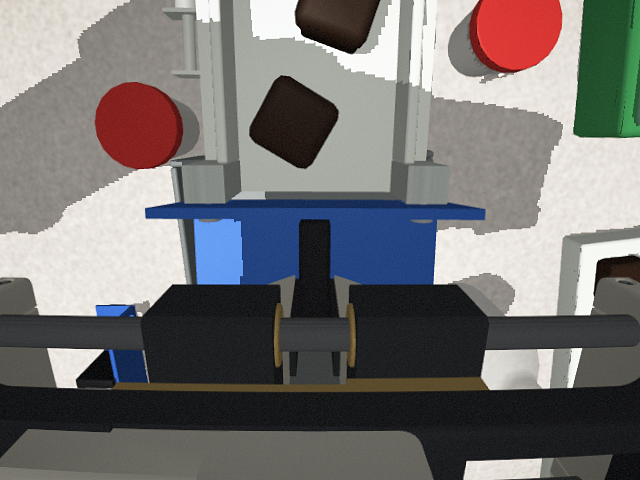

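View pics/s2.png

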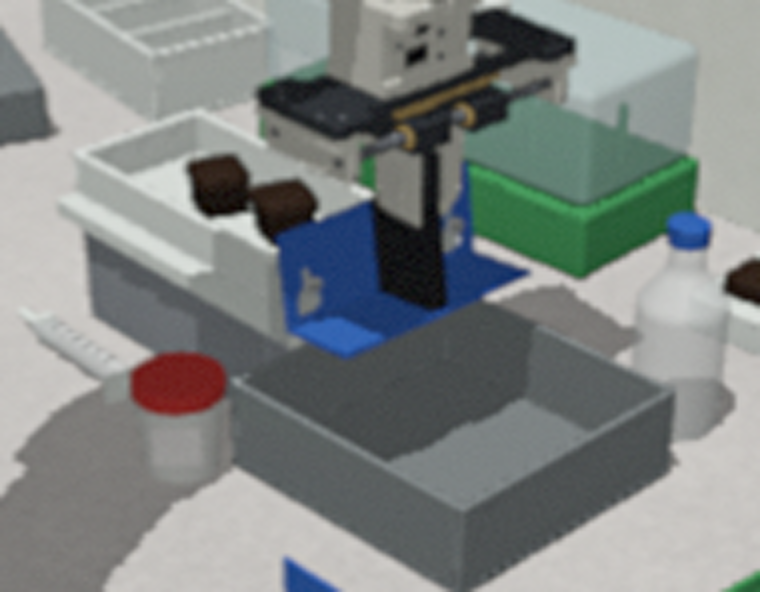

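The gate is still square to the posts, with its plate edge at (146–485,212) and forces near 1 N. I'll continue pulling straight along the chute's -x.

Emit:
step_arm:
  series:
    - [[0.0,0.0,-0.004,0.0,0],[0.0,0.0,-0.008,0.0,0],[0.0,0.0,-0.011,0.0,0],[0.0,0.0,-0.012,0.0,0]]

```text
clock: 4.0
position: [0.5595, -0.0151, 0.1685]
ee_rot: [-2.283, -2.149, -0.012]
force: [3.5, 18.4, -14.0]
width: 0.142
```

Caught: 18 N against the pull. I'll back off and measure the gate's height and tilt.

Emit:
step_arm:
  series:
    - [[0.0,-0.0005,0.005,0.0,0],[0.0,-0.0005,0.005,0.0,0]]

```text
clock: 4.17
position: [0.5593, -0.0104, 0.169]
ee_rot: [-2.283, -2.15, -0.011]
force: [0.5, -0.6, -2.0]
width: 0.146
```

```bash
cat > g.py <<'E'
from h import *
import sys
s=observe();print(s['position'].round(4),s['force'].round(2),s['ft_torque'].round(2),s['width']*91.8)
c=eyes.camera_params('wrist');im,d=eyes.get_image('wrist')
cv2.imwrite('pics/%s.png'%sys.argv[1],im[:,:,::-1])
np.savez(sys.argv[1]+'.npz',im=im,d=d,**{k:np.array(v) for k,v in c.items()})
vv,uu=np.mgrid[0:480,0:640];P=pts(c,d,np.c_[uu.ravel(),vv.ravel()]).reshape(480,640,3)
hsv=cv2.cvtColor(im,cv2.COLOR_RGB2HSV)
b=(hsv[...,0]>100)&(hsv[...,0]<130)&(hsv[...,1]>120)&(P[...,2]>.06)
b[290:]=0
for u in (180,220,260,370,410,450):
    col=np.where(b[:,u])[0]
    if len(col):
        Q=P[col,u]; t=Q[Q[:,2]>Q[:,2].max()-.004]
        print(u,'top',t.mean(0).round(4),'n',len(t), 'low',Q[-1].round(4))
Q=P[b];hi=Q[Q[:,2]>np.percentile(Q[:,2],99)-.006]
lo=Q[Q[:,2]<np.percentile(Q[:,2],5)+.01]
A=np.c_[lo[:,:2],np.ones(len(lo))]
k,*_=np.linalg.lstsq(A,lo[:,2],rcond=None);print('foot plane slopes',k[:2].round(4),'z at .56,0',(k@[.56,0,1]).round(4),len(lo))
print('top',np.percentile(hi,[1,50,99],axis=0).round(4))
E
python3 g.py w3
```

```text
[ 0.5593 -0.0104  0.169 ] [ 0.49 -0.63 -1.96] [-0.34  0.09  0.02] 13.440202473936468
180 top [0.5009 0.0327 0.1761] n 11 low [0.5004 0.0303 0.1755]
220 top [0.519  0.0313 0.176 ] n 12 low [ 0.4965 -0.0255  0.1157]
260 top [0.5629 0.0598 0.337 ] n 1 low [ 0.5221 -0.0284  0.114 ]
370 top [0.5859 0.0267 0.1761] n 12 low [ 0.5937 -0.0332  0.1148]
410 top [0.6037 0.0256 0.1767] n 11 low [ 0.6195 -0.0343  0.1162]
450 top [0.6218 0.0245 0.1766] n 11 low [0.6219 0.0222 0.1765]
foot plane slopes [ 0.0014 -0.0735] z at .56,0 0.1127 13402
top [[0.4865 0.0052 0.174 ]
 [0.5629 0.0283 0.1763]
 [0.6363 0.0598 0.337 ]]
```

View pics/w3.png

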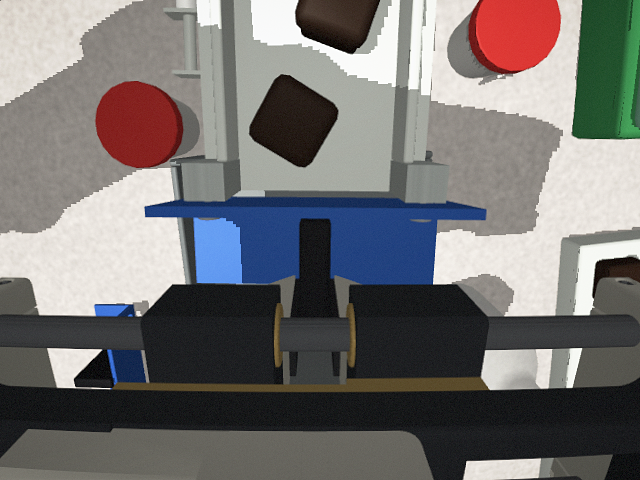

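The gate has slipped in the jaws. Its plate top is at z 0.1765, so it is only about 11 mm up, and it is pitched about 4°. I'll hang it back, re-grip with more force, and lift again.

Emit:
step_arm:
  series:
    - [[0.0,0,0.002,-0.006,-0.5],[0.0,0,0.002,-0.011,-0.5],[0.0,0,0.003,-0.012,-0.5],[0.04,0,0.003,-0.012,-0.5],[0.04,0,0.003,-0.012,-0.5],[0.04,0,0.003,-0.018,-0.5],[0.04,0,0.003,-0.024,-0.5],[0.04,0,0.003,-0.024,-0.5]]

```text
clock: 4.88
position: [0.5584, -0.0071, 0.1435]
ee_rot: [-2.291, -2.139, -0.01]
force: [-0.4, -0.6, -0.1]
width: 0.423
```

```bash
python3 g.py w4
```

```text
[ 0.5584 -0.0071  0.1435] [-0.39 -0.55 -0.14] [-0.1   0.1  -0.01] 38.837799275927885
180 top [0.5044 0.0283 0.1653] n 14 low [0.5044 0.0258 0.1666]
220 top [0.5213 0.0273 0.1659] n 14 low [ 0.4985 -0.0188  0.1011]
260 top [0.5377 0.026  0.1654] n 14 low [ 0.5235 -0.016   0.0991]
370 top [0.583  0.0229 0.1655] n 14 low [ 0.5914 -0.0208  0.0988]
410 top [0.5995 0.0215 0.1657] n 13 low [ 0.6161 -0.0278  0.0992]
450 top [0.6162 0.0204 0.1657] n 13 low [0.616  0.018  0.1664]
foot plane slopes [0.0057 0.0867] z at .56,0 0.1002 9020
top [[0.4875 0.0149 0.1619]
 [0.563  0.0243 0.1658]
 [0.6373 0.063  0.3115]]
```

Hung again, with the plate top at 0.1655 and level. Now I'll grip at 60 N and lift smoothly.

Emit:
step_arm:
  series:
    - [[0.0,0,0,0,0],[0.0,0,0,0,0],[0.0,0,0,0,0],[0.0,0,0,0,0],[0.0,0,0,0,0],[0.0,0,0,0.003,0],[0.0,0,0,0.007,0],[0.0,0,0,0.012,0],[0.0,0,0,0.017,0],[0.0,0,0,0.021,0],[0.0,0,0,0.022,0],[0.0,0,0,0.022,0]]
  squeeze: 60

```text
clock: 5.93
position: [0.5588, -0.0072, 0.1665]
ee_rot: [-2.292, -2.139, -0.011]
force: [0.3, -0.2, -1.6]
width: 0.146
```

```bash
python3 g.py w5
```

```text
[ 0.5588 -0.0072  0.1665] [ 0.3  -0.24 -1.61] [-0.13  0.04  0.01] 13.381826896489626
180 top [0.5049 0.0284 0.1884] n 13 low [0.5048 0.0261 0.1892]
220 top [0.5215 0.0273 0.1879] n 14 low [ 0.4983 -0.0198  0.1218]
260 top [0.5381 0.0258 0.1883] n 12 low [ 0.5233 -0.0215  0.1218]
370 top [0.5835 0.0226 0.1882] n 14 low [ 0.5918 -0.0263  0.1216]
410 top [0.6001 0.0214 0.1879] n 14 low [ 0.6169 -0.0283  0.1213]
450 top [0.6168 0.0203 0.1882] n 14 low [0.6167 0.0176 0.1887]
foot plane slopes [0.0146 0.1011] z at .56,0 0.1225 9282
top [[0.4857 0.0164 0.1839]
 [0.5632 0.0244 0.1881]
 [0.6354 0.0629 0.3345]]
```

Emit:
step_arm:
  series:
    - [[0.0,-0.0003,-0.004,0,0],[0.0,-0.0006,-0.009,0,0],[0.0,-0.001,-0.015,0,0],[0.0,-0.0015,-0.021,0,0],[0.0,-0.002,-0.028,0,0],[0.0,-0.002,-0.03,0,0]]

```text
clock: 6.48
position: [0.5564, -0.0392, 0.1663]
ee_rot: [-2.294, -2.137, -0.01]
force: [-0.6, 0.3, -1.5]
width: 0.146
```

The gate is off cleanly. Tray maths: free strip x −85…+27 mm in the tray frame, so I aim the gate's middle at −29, which puts the TCP near (0.517, −0.387), yaw −0.9°.

Emit:
step_arm:
  series:
    - [[0,0,-0.01,0.02,0],[0,-0.001,-0.02,0.04,0],[0,-0.003,-0.035,0.06,0],[0,-0.006,-0.055,0.06,-0.2],[0,-0.009,-0.08,0.06,-0.4],[0,-0.012,-0.105,0.06,-0.6],[0,-0.015,-0.13,0.06,-0.9],[0,-0.018,-0.155,0.06,-0.9],[0,-0.021,-0.18,0.06,-0.9],[0,-0.024,-0.205,0.06,-0.9],[0,-0.027,-0.23,0.06,-0.9],[0,-0.03,-0.255,0.06,-0.9],[0,-0.033,-0.28,0.06,-0.9],[0,-0.036,-0.305,0.06,-0.9],[0,-0.038,-0.325,0.06,-0.9],[0,-0.039,-0.34,0.05,-0.9],[0,-0.039,-0.3476,0.03,-0.9],[0,-0.039,-0.3476,0.01,-0.9],[0,-0.039,-0.3476,0,-0.9],[0,-0.039,-0.3476,0,-0.9]]

```text
clock: 8.15
position: [0.5162, -0.3856, 0.1637]
ee_rot: [-2.308, -2.116, -0.008]
force: [0.7, 0.9, -0.9]
width: 0.147
```

```bash
python3 g.py w6
```

```text
[ 0.5162 -0.3856  0.1637] [ 0.69  0.94 -0.9 ] [-0.1   0.09  0.01] 13.476137337098974
180 top [ 0.4631 -0.3491  0.186 ] n 13 low [ 0.4626 -0.3516  0.1861]
220 top [ 0.5226 -0.316   0.3318] n 1 low [ 0.4549 -0.3975  0.1179]
260 top [ 0.4962 -0.3519  0.1856] n 14 low [ 0.4802 -0.3993  0.1188]
370 top [ 0.5415 -0.3561  0.1852] n 13 low [ 0.5486 -0.4053  0.1186]
410 top [ 0.5582 -0.3577  0.1847] n 13 low [ 0.5739 -0.4081  0.1173]
450 top [ 0.5748 -0.3588  0.185 ] n 14 low [ 0.5746 -0.3615  0.1856]
foot plane slopes [0.0025 0.0881] z at .56,0 0.1531 9983
top [[ 0.4438 -0.3629  0.1811]
 [ 0.5192 -0.3538  0.1853]
 [ 0.5931 -0.316   0.3318]]
```

View pics/w6.png

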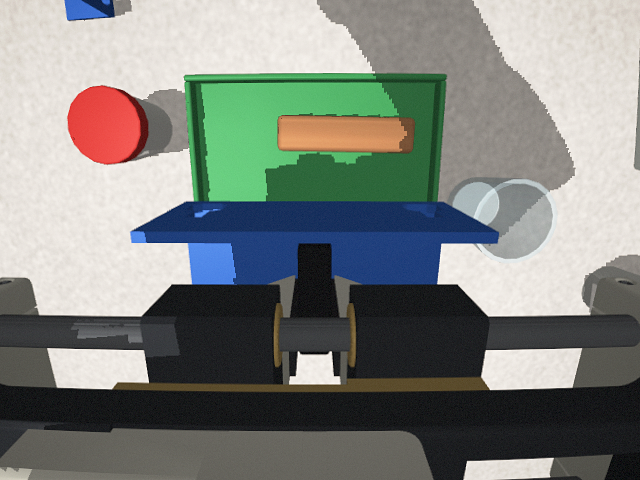

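Gate is parallel to the tray with the brush (345,133) clear behind the plate. Lowering gently.

Emit:
step_arm:
  series:
    - [[0,0.001,-0.001,-0.02,0],[0,0.001,-0.001,-0.04,0],[0,0.001,-0.001,-0.06,0],[0,0.001,-0.001,-0.078,0],[0,0.001,-0.001,-0.09,0],[0,0.001,-0.001,-0.098,0],[0,0.001,-0.001,-0.103,0],[0,0.001,-0.001,-0.106,0],[0,0.001,-0.001,-0.108,0],[0,0.001,-0.001,-0.109,0],[0,0.001,-0.001,-0.109,0]]

```text
clock: 9.12
position: [0.5182, -0.3873, 0.0568]
ee_rot: [-2.309, -2.118, -0.009]
force: [-1.0, 0.5, -1.6]
width: 0.148
```

```bash
python3 g.py w7
```

```text
[ 0.5182 -0.3873  0.0568] [-0.96  0.49 -1.64] [-0.15  0.05 -0.02] 13.613761573381499
180 top [ 0.4647 -0.3507  0.0781] n 14 low [ 0.4642 -0.3535  0.0781]
220 top [ 0.4816 -0.3522  0.0787] n 13 low [ 0.4814 -0.3547  0.0792]
260 top [ 0.4981 -0.3535  0.0784] n 14 low [ 0.498  -0.356   0.0795]
370 top [ 0.5434 -0.3577  0.0783] n 13 low [ 0.5432 -0.36    0.0794]
410 top [ 0.5601 -0.3592  0.0781] n 13 low [ 0.56   -0.3618  0.0781]
450 top [ 0.5768 -0.3604  0.0782] n 14 low [ 0.5767 -0.3632  0.0783]
foot plane slopes [-0.0152 -0.1641] z at .56,0 0.0077 2280
top [[ 0.5242 -0.3174  0.2248]
 [ 0.5242 -0.3174  0.2248]
 [ 0.5242 -0.3174  0.2248]]
```

View pics/w7.png

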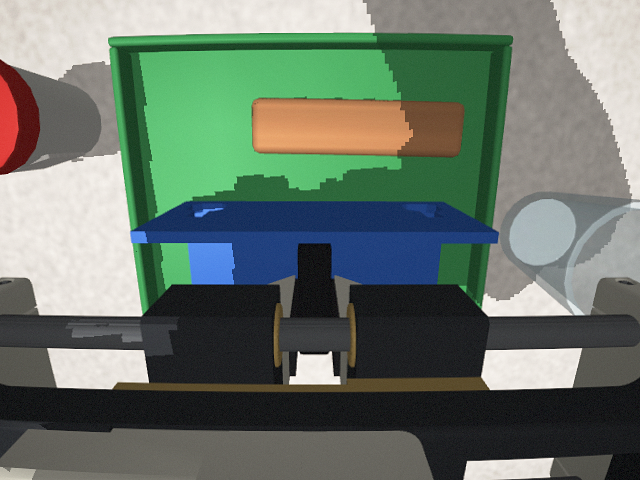

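The gate is centred between the tray walls with about 3 mm left to the floor.

Emit:
step_arm:
  series:
    - [[0,0,0,-0.002,0],[0,0,0,-0.0035,0],[0,0,0,-0.004,0],[0,0,0,-0.004,0]]

```text
clock: 9.5
position: [0.5185, -0.3875, 0.0542]
ee_rot: [-2.31, -2.119, -0.011]
force: [-1.9, 2.8, 11.2]
width: 0.146
```

Emit:
step_arm:
  series:
    - [[0,0,0,0.0005,0],[0.02,0,0,0.0005,0],[0.045,0,0,0.0005,0],[0.045,0,0,0.0005,0],[0.045,0,0,0.0005,0],[0.045,0,0,0.01,0],[0.045,0,0,0.03,0],[0.045,0,0,0.06,0],[0.045,0,0,0.1,0],[0.045,0,0,0.13,0]]
  squeeze: 20

```text
clock: 10.33
position: [0.5184, -0.3881, 0.1873]
ee_rot: [-2.312, -2.119, -0.01]
force: [1.0, -0.6, 0.1]
width: 0.488
```

```bash
python3 g.py w8
python3 - <<'E'
from h import *
im,d=eyes.get_image('side');cv2.imwrite('pics/s8.png',cv2.resize(im[180:380,200:520],None,fx=2.5,fy=2.5)[:,:,::-1])
E
```

```text
[ 0.5184 -0.3881  0.1873] [ 0.99 -0.6   0.1 ] [-0.18  0.01  0.  ] 44.80656090518764
220 top [ 0.4486 -0.3489  0.0749] n 7 low [ 0.4483 -0.3512  0.0751]
260 top [ 0.4794 -0.3517  0.0752] n 7 low [ 0.4791 -0.354   0.0752]
370 top [ 0.5633 -0.3591  0.0751] n 7 low [ 0.5633 -0.3616  0.074 ]
410 top [ 0.5456 -0.3575  0.2673] n 1 low [ 0.5456 -0.3575  0.2673]
450 top [ 0.5559 -0.3571  0.2678] n 1 low [ 0.5559 -0.3571  0.2678]
foot plane slopes [-0.1195 -1.3263] z at .56,0 -0.403 926
top [[ 0.5241 -0.3179  0.3553]
 [ 0.5241 -0.3179  0.3553]
 [ 0.5241 -0.3179  0.3553]]
```

View pics/w8.png

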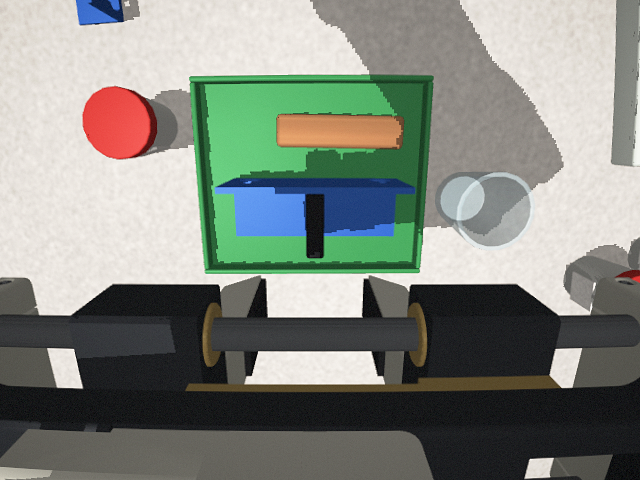

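View pics/s8.png

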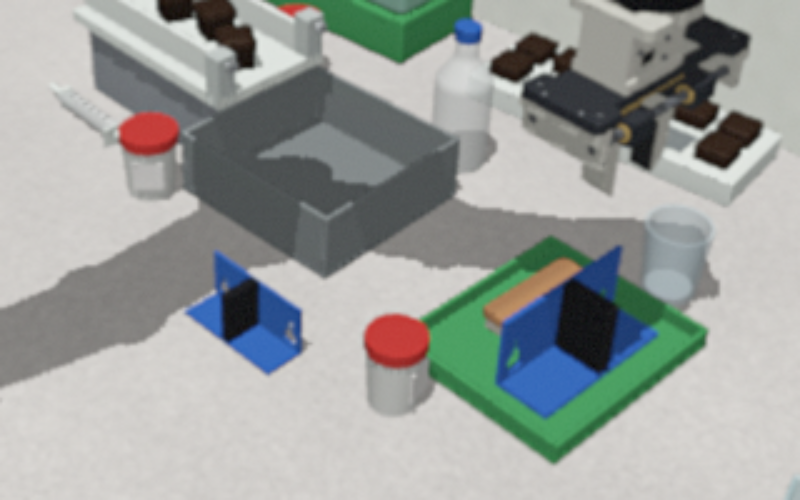

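The gate stands in the tray: plate top at 0.075, level, inside the walls, with the brush untouched. Next, go behind the plugs at the chute's closed end.

Emit:
step_arm:
  series:
    - [[0.03,0,0.01,0.04,0],[0.03,0.004,0.045,0.07,0.5],[0.03,0.008,0.085,0.085,1],[0.03,0.012,0.125,0.085,1.2],[0.03,0.016,0.165,0.085,1.2],[0.03,0.02,0.205,0.085,1.2],[0.03,0.024,0.245,0.085,1.2],[0.03,0.028,0.285,0.085,1.2],[0.03,0.032,0.325,0.085,1.2],[0.03,0.036,0.365,0.085,1.2],[0.03,0.04,0.405,0.085,1.2],[0.03,0.044,0.445,0.085,1.2],[0.03,0.048,0.485,0.085,1.2],[0.03,0.052,0.525,0.085,1.2],[0.03,0.055,0.565,0.085,1.2],[0.03,0.058,0.6,0.085,1.2],[0.03,0.0596,0.626,0.07,1.2],[0.03,0.0596,0.626,0.05,1.2],[0.03,0.0596,0.626,0.03,1.2],[0.03,0.0596,0.626,0.02,1.2]]

```text
clock: 12.1
position: [0.5786, 0.236, 0.2083]
ee_rot: [2.291, 2.147, 0.009]
force: [-0.6, -0.2, -1.2]
width: 0.323
```

Run:
```python
from h import *
s=observe();print(s['position'].round(4),s['ee_rot'].round(3),s['width']*91.8)
im,d=eyes.get_image('wrist');cv2.imwrite('pics/w9.png',im[:,:,::-1])
im,d=eyes.get_image('top');cv2.imwrite('pics/t9.png',cv2.resize(im[130:290,120:500],None,fx=2.1,fy=2.1)[:,:,::-1])
```

```text
[0.5786 0.236  0.2083] [2.291 2.147 0.009] 29.67139148765716
```

View pics/w9.png

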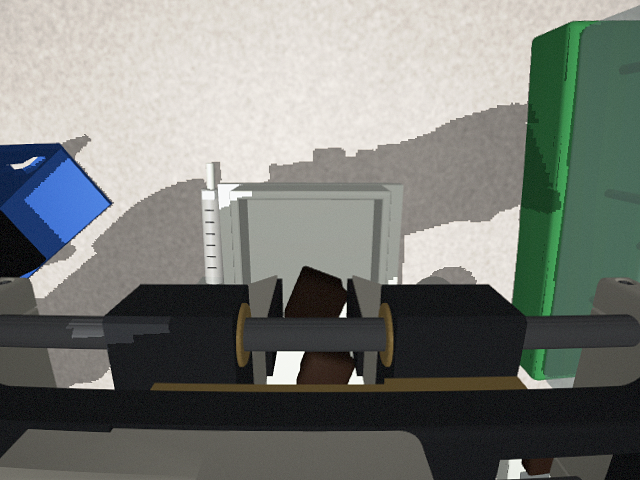

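View pics/t9.png

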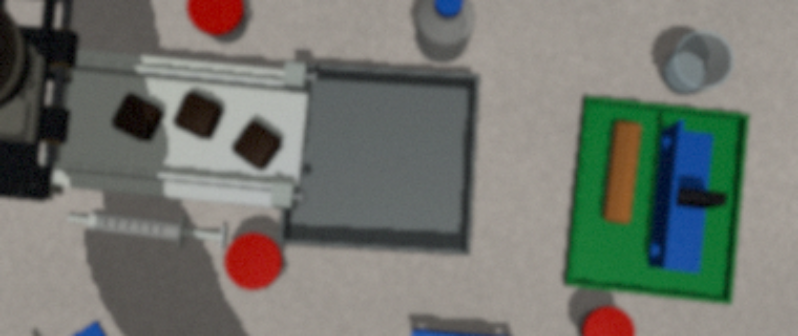

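Run:
```python
from h import *
c=eyes.camera_params('wrist')
print(ray(c,[(305,267),(347,283)],.137)*1000)
print('end wall inner top / left/right inner',ray(c,[(311,199),(238,250),(384,250)],.134)*1000)
```

```text
[[571.08554231 219.93496473 137.        ]
 [599.6476737  205.9777806  137.        ]]
end wall inner top / left/right inner [[578.51569886 266.56178762 134.        ]
 [525.48642778 234.50124491 134.        ]
 [626.60946183 227.52228292 134.        ]]
```

Plug 1's back corner is at y ≈ 0.220 and the end wall at 0.2666. I'll descend centred at y ≈ 0.244.

Emit:
step_arm:
  series:
    - [[0.03,-0.001,0.007,-0.01,0],[0.03,-0.001,0.008,-0.03,0],[0.03,-0.001,0.008,-0.05,0],[0.03,-0.001,0.008,-0.068,0],[0.03,-0.001,0.008,-0.08,0],[0.03,-0.001,0.008,-0.087,0],[0.03,-0.001,0.008,-0.088,0]]

```text
clock: 12.78
position: [0.5775, 0.2431, 0.1203]
ee_rot: [2.293, 2.146, 0.007]
force: [0.6, 0.0, -0.1]
width: 0.327
```

Emit:
step_arm:
  series:
    - [[0.03,-0.0007,-0.01,0,0],[0.03,-0.0017,-0.025,0,0],[0.03,-0.0027,-0.04,0,0],[0.03,-0.0036,-0.055,0,0],[0.03,-0.0046,-0.07,0,0],[0.03,-0.0056,-0.085,0,0],[0.03,-0.0066,-0.1,0,0],[0.03,-0.0076,-0.115,0,0],[0.03,-0.0086,-0.13,0,0],[0.03,-0.0093,-0.14,0,0],[0.03,-0.0093,-0.14,0,0]]

```text
clock: 13.7
position: [0.5674, 0.0999, 0.1202]
ee_rot: [2.297, 2.142, 0.004]
force: [-0.1, -0.5, 0.4]
width: 0.323
```

```bash
cat > v.py <<'E'
from h import *
s=observe();print(s['clock'],s['position'].round(4),s['force'].round(2))
im,d=eyes.get_image('side');a=cv2.resize(im[140:300,215:405],None,fx=2.1,fy=2.4)
im,d=eyes.get_image('top');b=cv2.resize(im[140:260,140:360],None,fx=1.8,fy=3.2)
np.savez('t_last.npz',im=im,d=d,**{k:np.array(v) for k,v in eyes.camera_params('top').items()})
cv2.imwrite('pics/%s.png'%sys.argv[1],np.hstack([a,cv2.resize(b,(396,int(a.shape[0])))])[:,:,::-1])
E
python3 v.py v10
```

```text
13.7 [0.5674 0.0999 0.1202] [-0.08 -0.51  0.39]
```

View pics/v10.png

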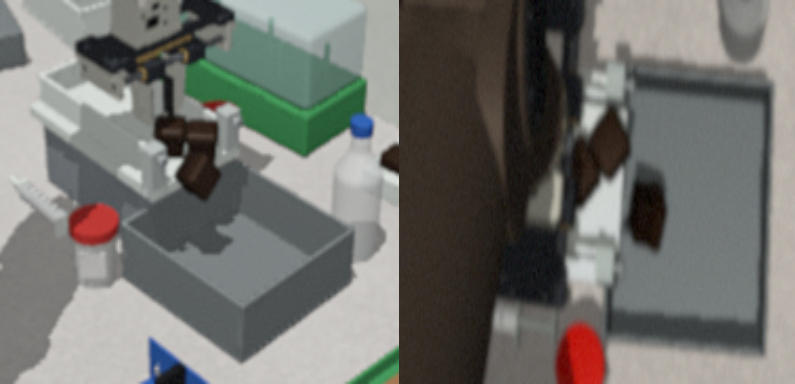

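Plug 3 is mid-fall into the bin, with the other two side by side at the mouth. I'll keep pushing.

Emit:
step_arm:
  series:
    - [[0.03,0,0,0,0],[0.03,-0.0007,-0.01,0,0],[0.03,-0.0017,-0.026,0,0],[0.03,-0.0028,-0.042,0,0],[0.03,-0.0038,-0.058,0,0],[0.03,-0.0048,-0.074,0,0],[0.03,-0.0058,-0.088,0,0],[0.03,-0.0064,-0.096,0,0],[0.03,-0.0064,-0.096,0,0],[0.03,-0.0064,-0.096,0,0],[0.03,-0.0064,-0.096,0,0]]

```text
clock: 14.72
position: [0.5622, 0.0074, 0.1201]
ee_rot: [2.294, 2.145, 0.007]
force: [0.2, 0.1, 0.6]
width: 0.324
```

```bash
python3 v.py v11
```

```text
14.7167 [0.5622 0.0074 0.1201] [0.21 0.09 0.59]
```

View pics/v11.png

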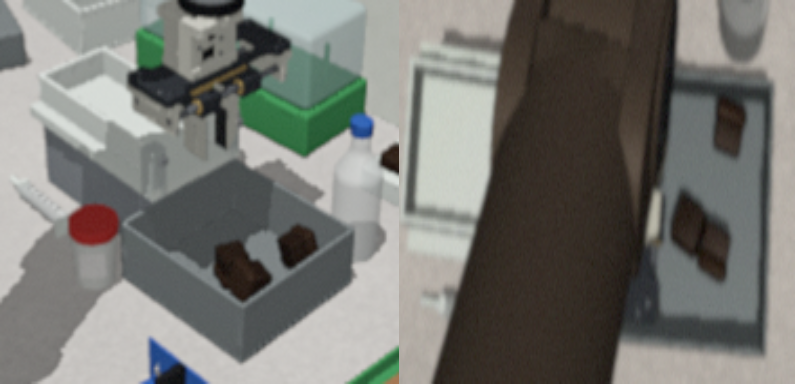

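All three plugs are in the bin. I'll raise the arm clear and verify.

Emit:
step_arm:
  series:
    - [[0.03,0,0,0.03,0],[0.03,0,0,0.07,0],[0.03,0,0,0.11,0],[0.03,0,0.03,0.14,0],[0.03,-0.02,0.07,0.15,0],[0.03,-0.05,0.1,0.15,7],[0.03,-0.07,0.13,0.15,14],[0.03,-0.09,0.16,0.15,20],[0.03,-0.12,0.2,0.15,26],[0.03,-0.14,0.24,0.15,33],[0.03,-0.16,0.28,0.15,40],[0.03,-0.18,0.32,0.15,45],[0.03,-0.2,0.35,0.15,45],[0.03,-0.2,0.35,0.15,45],[0.03,-0.2,0.35,0.15,45]]

```text
clock: 16.07
position: [0.3588, 0.3618, 0.2697]
ee_rot: [-1.286, -2.864, -0.007]
force: [0.3, -0.3, 0.8]
width: 0.328
```

Run:
```python
from h import *
s=observe();print(s['clock'],s['position'].round(3),s['force'].round(2),abs(s['dq']).max())
im,d=eyes.get_image('top');c=eyes.camera_params('top')
cv2.imwrite('pics/t12.png',im[:,:,::-1])
vv,uu=np.mgrid[0:480,0:640];P=pts(c,d,np.c_[uu.ravel(),vv.ravel()]).reshape(480,640,3)
hsv=cv2.cvtColor(im,cv2.COLOR_RGB2HSV);H,S,V=[hsv[...,i] for i in range(3)]
m=((V<75)&(S>60)&((H<20)|(H>165))).astype(np.uint8);m[:150]=0;m[262:]=0;m[:,:262]=0;m[:,360:]=0
n,l,st,ce=cv2.connectedComponentsWithStats(m)
for i in range(1,n):
    if st[i,4]>30: print('plug blob',ce[i].round(0),st[i,4],'med',np.median(P[l==i],0).round(3),'maxz',P[l==i][:,2].max().round(3))
b=((H>100)&(H<130)&(S>120));b[:165]=0;b[285:]=0;b[:,:375]=0;b[:,495:]=0
t=b&(P[...,2]>.06);print('gate top',np.median(P[t],0).round(4),'ext',P[t].min(0).round(3),P[t].max(0).round(3))
f=b&(P[...,2]<.02);print('foot',np.median(P[f],0).round(4))
o=np.load('top0.npz');df=np.abs(im.astype(int)-o['im']).sum(2)
red=lambda I:(lambda h:((h[...,0]<8)|(h[...,0]>172))&(h[...,1]>130))(cv2.cvtColor(I,cv2.COLOR_RGB2HSV))
for nme,(a,bb) in dict(j1=(223,133),j2=(240,254),j3=(409,288)).items():
    r=[np.argwhere(red(I)[bb-20:bb+20,a-20:a+20]).mean(0).round(1) for I in (o['im'],im)];print(nme,r)
```

```text
16.0667 [0.359 0.362 0.27 ] [ 0.26 -0.33  0.79] 0.07348354503332953
plug blob [322. 179.] 161 med [ 0.615 -0.096  0.042] maxz 1.096
plug blob [308. 213.] 393 med [ 0.537 -0.067  0.042] maxz 1.096
gate top [ 0.5244 -0.3561  0.0739] ext [ 0.441 -0.388  0.06 ] [ 0.597 -0.075  1.096]
foot [ 0.5097 -0.3903  0.0094]
j1 [array([19.9, 19.5]), array([20. , 19.4])]
j2 [array([19.8, 20.3]), array([19.8, 20.3])]
j3 [array([19.4, 20.1]), array([19.4, 20.1])]
```

View pics/t12.png

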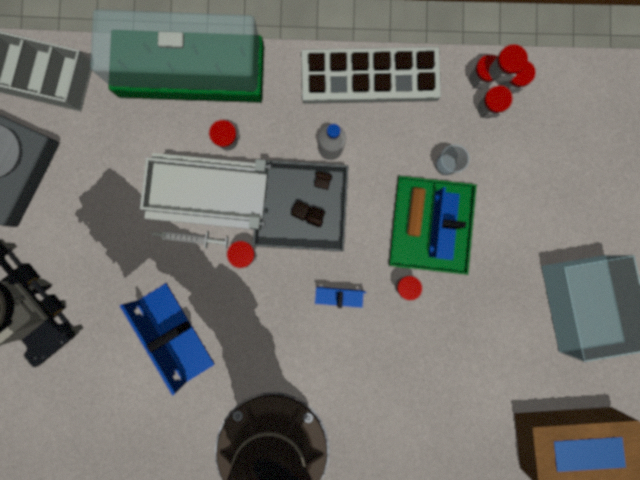

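The chute is empty. All three plugs lie on the bin floor at (322,179), (301,210) and (315,215), with tops at about 42 mm. The gate stands in the tray at (443,222), and nothing else has moved. Handing in.

```bash
python3 -c "
from h import *
print(arm.sign_off())"
```

```text
the job is handed in; nothing more can be done
None
```

The blue gate is off the chute and standing released in the green tray beside the brush. All three plugs are in the grey bin. I handed the job in at about 16 s of the 51 s allowed; no verdict is reported.

- **Gate removal:** The first pull jammed. I wrote one lift as if it started from the hung position, so the arm overshot, the gate slipped about 9 mm in the jaws and tilted about 4°, and the pull met about 18 N. I hung it back, re-gripped at 60 N and lifted 22 mm, measured from the plate's top edge. The second pull came off with no added force.
- **Gate in the tray:** It touched down at about 11 N. After release the plate's top edge was level at 75 mm, which matches the gate standing on the tray floor. It is inside the walls and clear of the brush.
- **Plugs:** I raked them out with the fingers held partly open. The last top view shows the chute empty and all three plugs flat on the bin floor. Their tops are at about 42 mm, and the rim is at 70 mm.
- **Other items:** The three jars show no shift between the first and last pictures. The bottle, beaker, syringe and brush look unmoved by eye, but I did not measure them.
- **Bad readings:** A few maximum values in the final depth check came from pixels with no depth reading, so I ignored them.
- **Arm:** It is parked clear, touching nothing.

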